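# Show a blocked lens to the inspection camera

## Task

Pick the lens with the yellow block out of the rack by its block and hold it up to the inspection camera: bare glass side towards the camera, square to the camera's line of sight, centred on it and 12 cm in front of the camera's front glass. Leave the lens with the blue block in its seat and do not touch the camera. Finish while still holding the lens there, steady in the air; do not put it down or let go.

Things in the scene. Friction and masses are not known exactly. Their poses are not given: they have to be found in the camera images.
- lens_yellow_grip (a point): half-way up the yellow stem of the lens to be shown, on the lens's axis, 27 mm above its underside. Block: flange 28 mm across, 6 mm high, then a square stem 18 x 18 mm, bare from 15 to 38 mm (its top) above the underside. z along the lens's axis, glass to block (up at first); x, y square to the stem's sides. About 50 g, loose, block up, in either seat of the rack
- lens_yellow_face (a point): centre of the underside (bare glass side) of the lens with the yellow block: a pale, whitish round blank 65 mm across, 10 mm thick, the block fixed firmly on the middle of its upper side. 27 mm below lens_yellow_grip; same axes, so the bare side looks along -z
- lens_blue_grip (a point): the same point on the other, equal lens, whose block is blue; it lies in the other seat and stays there
- rack: grey plastic rack, fixed to the worktop, 90 x 172 x 14 mm, origin in the middle of its underside, z up, y along its length. Two round seats, 69 mm wide and 4 mm deep, at y = -42 and +42 mm; the lenses rest loose on the seat floors, 10 mm above the worktop
- camera_head: inspection camera, fixed on a dark foot 100 x 84 mm with two aluminium cheeks: grey case, black barrel, white ring light 60 mm across. Origin: centre of its front glass, 130 mm above the worktop. z: line of sight, out of the camera, always 60 degrees above the horizontal and roughly towards the robot; only its heading varies. The head reaches 92 mm back from the glass
- focus (a point): point on the camera's line of sight 120 mm in front of its front glass, 234 mm above the worktop: where the centre of the lens's bare side shall be. Same axes as camera_head: the lens is right when its z points along this z (block away from the camera, lens leaning 30 degrees)

How it is judged (in metres and radians):
On the way:
1. the lens with the yellow block is lifted clear of the rack by its block (height (world z) of lens_yellow_face above 0.03 m and contact force between lens_yellow_block and the fingers above 0.5 N and contact force between lens_yellow and rack below 0.02 N), for 0.1 s.
At the end, for the whole second after the job is handed in: Yellow-block lens held still in the air by its block, block side up, touching neither rack nor camera; bare side's centre within 15 mm of the point 120 mm before the camera's front glass, axis within 0.17 rad of the line of sight; blue-block lens in its seat within 10 mm, level within 0.1 rad (distance between lens_yellow_face and focus below 0.015 m and angle between the z axis of lens_yellow_face and the z axis of focus, either way round below 0.17 rad and angle between lens_yellow_face's own z axis and vertical below 0.9 rad and contact force between lens_yellow_block and the fingers above 0.5 N and contact force between lens_yellow and rack below 0.02 N and contact force between lens_yellow and camera below 0.02 N and height (world z) of lens_yellow_face above 0.2 m and linear speed of lens_yellow below 0.02 m/s and angular speed of lens_yellow below 0.2 rad/s and distance of lens_blue_grip from where it was at the start of the episode below 0.01 m and angle between lens_blue_grip's own z axis and vertical below 0.1 rad); the arm keeps its last pose, push and grip.
It fails at once if the inspection camera is touched (contact force between camera and the arm above 0.5 N or contact force between camera and the fingers above 0.5 N or contact force between camera and lens_yellow above 0.5 N).
It fails at once if the lens with the blue block is taken out of its seat (distance of lens_blue_grip from where it was at the start of the episode above 0.02 m).
It also fails if it takes over 32 s, if anything falls off the work surface, if the arm or the gripper's body presses on something with over 40 N, if the wrist force passes 120 N, or if a joint passes its speed limit or range.

## Robot

A 7-joint arm with a two-finger parallel gripper is mounted at the origin on a cart in front of the work surface, level with it; the furniture and walls round the work are solid. World frame = base frame: x ahead of the robot, y to its left, z up, the work surface at z = 0. Lengths are in mm, angles in rad, forces in N, time in s.
With the tool pointing down it reaches from about 425 to 1025 mm from the base axis. Payload 9.4 kg.
Tool frame: the origin (TCP) lies midway between the tips of the shut fingers; the grasp point (between the pads) lies manip.grip_point_offset behind it (manip.grip_point_offset is the distance from the TCP to the grasp point, in mm); z points along the fingers, y is the line along which they close (so a half turn about z gives the same grasp; the last joint's range is limited). The gripper opens to 85 mm and grips with 20 to 120 N. Pads are 22 mm wide; open, the fingers measure 114 mm over their backs; the gripper's body (76 mm by 85 mm) begins 54 mm behind the grasp point. The pads swing forward as they close: fully open they stand 13 mm farther back than shut.
Start: joints at [1.23, 0.599, -0.003, 1.599, 0.002, 0.943, -0.08], TCP at [189.035, -699.921, 231.275] pointing down, gripper open.
Joint ranges: [-2.57, 2.57], [-0.35, 1.97], [-1.29, 1.29], [0.11, 2.56], [-1.05, 4.19], [0.11, 1.86], [-2.63, 2.63]. Speed limits (rad/s): [2.22, 2.22, 3.01, 3.01, 3.14, 3.14, 3.14].

## Interface

Orientations are given as a unit quaternion [x, y, z, w].
In Python, from bench import manip gives the robot as it stands. The module is installed in compiled form; this text tells all that it offers.
- The arm moves only by the shell command python3 -m handwheel 'ROWS' [FORCE]. ROWS is JSON, a list of rows, each an object of numbers: "tx", "ty", "tz": the shift along the tool's x, y, z in cm; "rx", "ry", "rz": the turn, a rotation vector about the tool's x, y, z in degrees; "grip": the finger opening in cm, from 0 to 8.54. A call has 1 to 5 rows; each row is the pose to reach, as a shift and turn from the pose commanded when the call began, along the tool's axes at that moment; what a row does not reach only later rows make up. A row lasts 1/12 s, in which the tool goes at most 41.7 mm and 7.16 degrees, less where a joint would pass 70% of its speed; a pose out of reach is approached as far as the arm can. A call with a gripper value outside its range is refused whole. The fingers move at their own pace and stop on an object; FORCE is the grip in N (left out, the last holds). Time passes only in rows, so rows that repeat a pose let the fingers close. It gives the time, the measured TCP pose, the force, the opening and the grip force at its end, in the units of the state.
- manip.sense(): the state, without advancing time (a new reading comes with each control period).
- manip.read_camera(name): name is "scene" or "top" or "wrist"; returns the picture (420x560x3 uint8, red, green, blue); there is no depth.
- manip.camera_info(name): a dict with "vfov" (degrees; the focal length in pixels is half the picture's height over the tangent of half this angle, whatever the lens; pixels are square), "cx", "cy" (the principal point, pixels), "distortion" ([k1, k2, p1, p2, k3] as OpenCV has them; the pictures are not rectified), "pose" (4x4, takes a point from camera to world coordinates); the wrist camera has in their place "mount" (4x4, takes a point from camera to tool coordinates, whose origin is the TCP and whose axes are the flange's). Camera axes: x right, y down, z forward; pixel columns grow to the right and rows downward; lengths in mm; the calibration is good to about 2 mm. A picture is of the moment at which its call begins: read the wrist's pose just before it. camera_info takes no time and is no camera call.
- manip.job_done(): hands the job in; it is judged then, once.
Trained networks look in the newest picture that a camera, given by its name, has taken for a name from the list of things; names that differ only in an ending like _2 or _b are one class to them, and where a whole thing is asked for, a point or a joint stands for the part that bears it (a point fixed in the world has none). Each returns a list of dicts, best first, with "p" (0 to 1); they miss things now and then, are a little off and sometimes report something else, mostly with a low value. They report only what shows in the picture. A call takes as long as a camera call.
- manip.masks_of(camera, label): "mask" (420x560 bool, what is visible of it).
- manip.landmark_of(camera, label): "xyz" ([x, y, z] in mm, in world coordinates, good to about 4 mm: a listed point, or the origin of a listed thing).
The state is a dict: "time_s": time; "joint_pos": joint angles; "dq": joint speeds; "joint_efforts": joint torques, N m; "tool_pos": TCP position; "tcp_rot": TCP orientation; "force": force on the tool from outside, world axes, zero at the start; "ft_torque": the same for the moment, N m; "gripper_width": finger opening in mm; "grasp_force": force on a finger pad.
Only numpy, scipy, OpenCV 4.12 (cv2) and the standard library are available. Lean on these libraries where they do the work, as an engineer would, in place of code of your own. Each camera call takes 0.05 s, during which the arm holds its last target. There are 200 camera calls.

## Working session

There is one attempt and no reset: what is moved stays moved. The work goes in short steps, Python scripts to look and compute and a shell command to move; the robot and the scene stay as the last step left them, time stands still between calls to the robot, and variables do not carry over. Pictures are saved under pics/ and viewed, at most 10 in all, crops included, and the job is handed in when it is done.

```bash
mkdir -p pics
python3 - <<'E'
from bench import manip
import cv2,numpy as np
s=manip.sense();print({k:np.round(v,3).tolist() for k,v in s.items()},manip.grip_point_offset)
ims=[]
for c in("scene","top"):
    im=manip.read_camera(c);ims.append(im)
    i=manip.camera_info(c);print(c,i['vfov'],np.round(i['pose'],3).tolist())
    for l in("lens_yellow_grip","lens_yellow_face","lens_blue_grip","rack","camera_head","focus"):
        print(c,l,[(round(d['p'],2),np.round(d['xyz']).tolist()) for d in manip.landmark_of(c,l)[:3]])
    cv2.imwrite(f"pics/{c}0.png",im[...,::-1])
print(manip.sense()['time_s'], {k:np.round(v,3).tolist() for k,v in manip.camera_info('wrist').items()})
E
```

```text
{'time_s': 0.0, 'joint_pos': [1.23, 0.6, -0.003, 1.6, 0.002, 0.943, -0.08], 'dq': [0.003, 0.001, 0.0, -0.002, 0.001, 0.002, -0.002], 'joint_efforts': [-0.0, -77.644, 1.565, -25.8, 0.012, 0.009, -0.0], 'tool_pos': [188.907, -699.492, 230.435], 'tcp_rot': [0.991, 0.132, -0.0, -0.001], 'force': [0.193, -0.442, -0.017], 'ft_torque': [0.015, -0.017, 0.011], 'grasp_force': 0.0, 'gripper_width': 85.347} 18.700000000000003
scene 44.75085893102692 [[-0.634, -0.579, 0.513, 61.456], [-0.773, 0.474, -0.421, 130.792], [0.001, -0.663, -0.748, 831.513], [0.0, 0.0, 0.0, 1.0]]
scene lens_yellow_grip [(0.64, [530.0, -348.0, 35.0])]
scene lens_yellow_face [(0.97, [534.0, -342.0, 10.0])]
scene lens_blue_grip [(0.68, [522.0, -430.0, 35.0])]
scene rack [(0.89, [526.0, -384.0, 4.0])]
scene camera_head [(0.86, [603.0, -115.0, 130.0])]
scene focus []
top 49.74123534854784 [[0.006, -0.973, 0.23, 355.057], [-1.0, -0.005, 0.006, -254.904], [-0.005, -0.23, -0.973, 992.445], [0.0, 0.0, 0.0, 1.0]]
top lens_yellow_grip [(0.6, [528.0, -348.0, 39.0])]
top lens_yellow_face [(0.9, [536.0, -350.0, 5.0])]
top lens_blue_grip [(0.8, [520.0, -434.0, 34.0])]
top rack [(0.76, [531.0, -387.0, -3.0])]
top camera_head [(0.59, [606.0, -113.0, 130.0])]
top focus [(0.74, [550.0, -130.0, 234.0])]
0.7 {'vfov': 71.706, 'cx': 280.679, 'cy': 209.886, 'distortion': [-0.006, 0.0, 0.0, 0.0, 0.0], 'mount': [[-0.001, -0.958, -0.287, 73.004], [1.0, -0.001, -0.001, -0.585], [0.001, -0.287, 0.958, -141.118], [0.0, 0.0, 0.0, 1.0]]}
```

View pics/scene0.png

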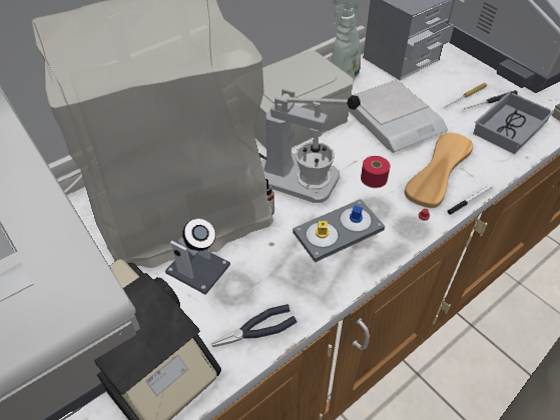

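View pics/top0.png

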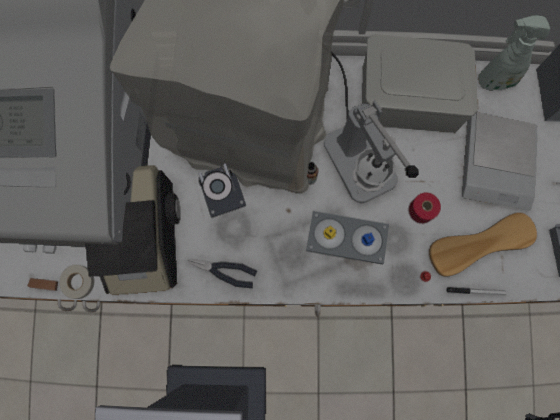

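Scene view: the camera head is at (200,235), with the yellow lens at (322,232) and the blue one at (356,216) in the rack. In the top view, yellow is at (330,232), blue at (368,239) and the camera at (215,185). The networks agree with this. Next I'll move above the rack.

```bash
R='x'; python3 -m handwheel '[{"tx":3.4,"ty":-2},{"tx":6.8,"ty":-4},{"tx":10.2,"ty":-6.1},{"tx":13.6,"ty":-8.1},{"tx":17,"ty":-10.1}]'; python3 -m handwheel '[{"tx":3.4,"ty":-2},{"tx":6.8,"ty":-4},{"tx":10.2,"ty":-6.1},{"tx":13.6,"ty":-8.1},{"tx":17,"ty":-10.1}]'; python3 -m handwheel '[{"tx":3,"ty":-1.8,"tz":2},{"tx":6,"ty":-3.6,"tz":4},{"tx":8,"ty":-4.8,"tz":6},{"tx":8,"ty":-4.8,"tz":6,"grip":5},{"tx":8,"ty":-4.8,"tz":6,"grip":5}]'
```

```text
$[0]: bad value
$[0]: bad value
$[0]: bad value
```

```bash
python3 -m handwheel '[{"tx":3.4,"ty":-2,"tz":0,"rx":0,"ry":0,"rz":0,"grip":8.5},{"tx":6.8,"ty":-4,"tz":0,"rx":0,"ry":0,"rz":0,"grip":8.5},{"tx":10.2,"ty":-6.1,"tz":0,"rx":0,"ry":0,"rz":0,"grip":8.5},{"tx":13.6,"ty":-8.1,"tz":0,"rx":0,"ry":0,"rz":0,"grip":8.5},{"tx":17,"ty":-10.1,"tz":0,"rx":0,"ry":0,"rz":0,"grip":8.5}]'
```

```text
time_s: 1.12
tool_pos: [327.8, -556.7, 231.4]
tcp_rot: [0.991, 0.131, 0.0, 0.0]
force: [1.1, -0.4, 0.1]
gripper_width: 84.9
grasp_force: 0.0
```

```bash
python3 -m handwheel '[{"tx":3.4,"ty":-2,"tz":0,"rx":0,"ry":0,"rz":0,"grip":6},{"tx":6.8,"ty":-4,"tz":0,"rx":0,"ry":0,"rz":0,"grip":6},{"tx":10.2,"ty":-6.1,"tz":0,"rx":0,"ry":0,"rz":0,"grip":6},{"tx":13.6,"ty":-8.1,"tz":0,"rx":0,"ry":0,"rz":0,"grip":6},{"tx":17,"ty":-10.1,"tz":0,"rx":0,"ry":0,"rz":0,"grip":6}]'
python3 -m handwheel '[{"tx":3,"ty":-1.8,"tz":2,"rx":0,"ry":0,"rz":0,"grip":5},{"tx":6,"ty":-3.6,"tz":4,"rx":0,"ry":0,"rz":0,"grip":5},{"tx":8,"ty":-4.8,"tz":6,"rx":0,"ry":0,"rz":0,"grip":5},{"tx":8,"ty":-4.8,"tz":6,"rx":0,"ry":0,"rz":0,"grip":5},{"tx":8,"ty":-4.8,"tz":6,"rx":0,"ry":0,"rz":0,"grip":5}]'
cat > look.py <<'E'
from bench import manip
import cv2,numpy as np
from scipy.spatial.transform import Rotation as R
def wrist():
    s=manip.sense();im=manip.read_camera('wrist');T=np.eye(4)
    T[:3,:3]=R.from_quat(s['tcp_rot']).as_matrix();T[:3,3]=s['tool_pos']
    i=manip.camera_info('wrist');return im,T@np.array(i['mount']),i,T
def K(i):
    f=210/np.tan(np.radians(i['vfov']/2));return np.array([[f,0,i['cx']],[0,f,i['cy']],[0,0,1.]])
def back(px,P,i,z):  # pixels -> world points on plane z
    u=cv2.undistortPoints(np.array(px,float).reshape(-1,1,2),K(i),np.array(i['distortion'])).reshape(-1,2)
    d=np.c_[u,np.ones(len(u))]@P[:3,:3].T;o=P[:3,3];return o+d*((z-o[2])/d[:,2])[:,None]
E
python3 - <<'E'
from look import *
im,P,i,T=wrist();print(np.round(T,3))
for l in("lens_yellow_grip","lens_yellow_face","lens_blue_grip","rack","camera_head"):
    print(l,[(round(d['p'],2),np.round(d['xyz']).tolist()) for d in manip.landmark_of('wrist',l)[:2]])
for m in manip.masks_of('wrist','lens_yellow_grip')[:2]: print(m['p'],m['mask'].sum(),np.argwhere(m['mask']).mean(0))
cv2.imwrite('pics/w1.png',im[...,::-1])
E
```

```text
time_s: 1.53
tool_pos: [465.8, -414.7, 231.5]
tcp_rot: [0.991, 0.131, 0.0, 0.0]
force: [0.5, -0.4, -0.7]
gripper_width: 60.0
grasp_force: 0.0
time_s: 1.95
tool_pos: [530.0, -347.1, 170.1]
tcp_rot: [0.991, 0.133, -0.001, -0.001]
force: [0.3, -1.0, -0.2]
gripper_width: 50.1
grasp_force: 0.0
[[ 9.65000e-01  2.64000e-01 -2.00000e-03  5.29988e+02]
 [ 2.64000e-01 -9.65000e-01  1.00000e-03 -3.47148e+02]
 [-1.00000e-03 -2.00000e-03 -1.00000e+00  1.70056e+02]
 [ 0.00000e+00  0.00000e+00  0.00000e+00  1.00000e+00]]
lens_yellow_grip [(0.65, [521.0, -430.0, 37.0]), (0.57, [532.0, -347.0, 39.0])]
lens_yellow_face [(0.56, [531.0, -344.0, 5.0])]
lens_blue_grip [(0.8, [518.0, -431.0, 34.0])]
rack [(0.8, [525.0, -389.0, 1.0])]
camera_head []
0.58 3000 [191.04933333 281.602     ]
```

View pics/w1.png

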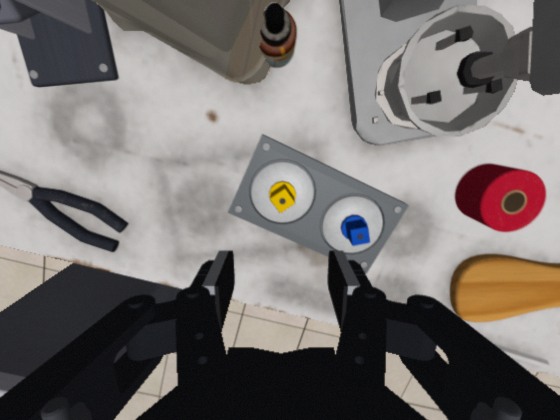

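The wrist view shows the yellow stem's top at about (284,200), visibly turned, and the blue stem at (357,235). I'll fit the stem top and the lens disc.

Run:
```python
from look import *
im,P,i,T=wrist()
c=im[145:245,235:335]
cv2.imwrite('pics/w2.png',cv2.resize(c,(600,600),interpolation=cv2.INTER_CUBIC)[...,::-1])
hsv=cv2.cvtColor(im,cv2.COLOR_RGB2HSV).astype(int)
y=(abs(hsv[...,0]-25)<10)&(hsv[...,1]>120);y[:150]=0;y[240:]=0;y[:,:240]=0;y[:,330:]=0
print(np.percentile(hsv[...,2][y],[5,25,50,75,95]))
v=hsv[...,2]
for th in (200,215,230,240):
    m=(y&(v>th)).astype(np.uint8); 
    n,L,st,ce=cv2.connectedComponentsWithStats(m); k=1+np.argmax(st[1:,4]) if n>1 else 0
    r=cv2.minAreaRect(np.argwhere(L==k)[:,::-1].astype(np.float32)); b=back(cv2.boxPoints(r),P,i,48)
    print(th,st[k,4],r,np.round(b[:,:2],1).tolist(),np.round(b.mean(0),1))
g=((im.min(2)>185)).astype(np.uint8)
n,L,st,ce=cv2.connectedComponentsWithStats(g[145:245,235:335])
k=1+np.argmax(st[1:,4]);cn,_=cv2.findContours((L==k).astype(np.uint8),0,2);e=cv2.minEnclosingCircle(cn[0]);print(e)
print(back([[e[0][0]+235,e[0][1]+145],[e[0][0]+235+e[1],e[0][1]+145]],P,i,20))
```

```text
[ 90.35 165.   208.   217.   222.  ]
200 239 ((278.3243408203125, 198.05409240722656), (16.972156524658203, 16.97215461730957), 54.462318420410156) [[532.2, -334.9], [544.6, -345.0], [534.2, -357.4], [521.5, -347.3]] [ 533.1 -346.1   48. ]
215 142 ((278.71624755859375, 197.70272827148438), (15.693431854248047, 14.99594497680664), 54.462318420410156) [[532.9, -336.2], [543.9, -345.1], [534.3, -356.6], [523.1, -347.7]] [ 533.6 -346.4   48. ]
230 235200 ((279.5, 209.5), (419.0, 559.0), 90.0) [[632.3, -92.8], [746.2, -518.9], [351.9, -750.5], [175.2, -87.8]] [ 476.4 -362.5   48. ]
240 235200 ((279.5, 209.5), (419.0, 559.0), 90.0) [[632.3, -92.8], [746.2, -518.9], [351.9, -750.5], [175.2, -87.8]] [ 476.4 -362.5   48. ]
((48.35714340209961, 43.92856979370117), 25.379867553710938)
[[ 536.9441042  -350.26757967   20.        ]
 [ 543.69574035 -375.542609     20.        ]]
```

View pics/w2.png

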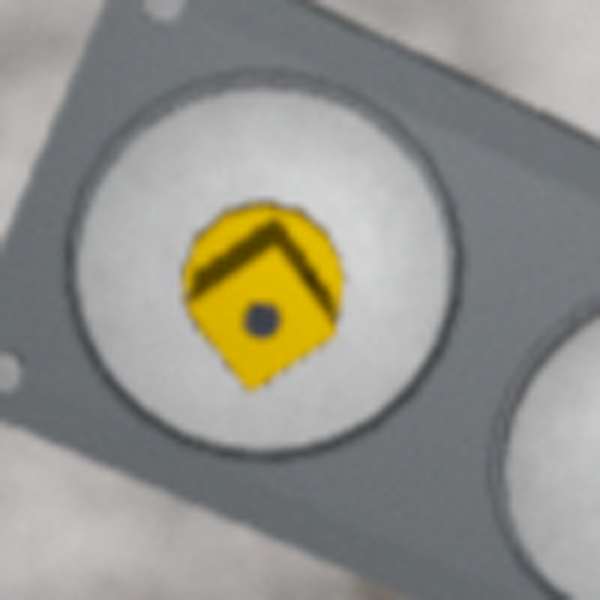

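The crop shows the stem top with its hole at about (278.7,198.3) in full-picture pixels and its edges at about 55 degrees in the image. The lens is at about (534,-346). Next I'll get the camera heading from the foot and the ring, and work out the turn for the grasp.

Run:
```python
from look import *
im,P,i,T=wrist();print(np.round(T[:3,3],1),manip.sense()['joint_pos'].round(2) if hasattr(manip.sense()['joint_pos'],'round') else manip.sense()['joint_pos'])
print(back([[278.6,198.2]],P,i,48),back([[279.7,190.3]],P,i,20))
b=back([[32,88],[115,78],[97,8]],P,i,8);d=b[1]-b[0];print('w foot',b.round(),np.degrees(np.arctan2(d[1],d[0])))
for c in('scene','top'):
    im=cv2.imread(f'pics/{c}0.png');manip.read_camera(c)
    for l in('camera_head','focus'):
        for m in manip.masks_of(c,l)[:2]: print(c,l,m['p'],m['mask'].sum(),np.argwhere(m['mask']).mean(0)[::-1])
        print([(round(d['p'],2),np.round(d['xyz']).tolist()) for d in manip.landmark_of(c,l)[:2]])
a=cv2.imread('pics/scene0.png')[205:295,155:245];t=cv2.imread('pics/top0.png')[150:230,180:260]
cv2.imwrite('pics/c.png',np.hstack([cv2.resize(a,(400,400),interpolation=2),cv2.resize(t,(400,400),interpolation=2)]))
```

```text
[ 528.9 -350.   171.9] [ 0.51  0.56 -0.02  1.87  0.02  0.71 -0.83]
[[ 533.25660376 -346.11009908   48.        ]] [[ 534.71286518 -346.70752302   20.        ]]
w foot [[ 568.  -87.    8.]
 [ 598. -165.    8.]
 [ 653. -143.    8.]] -69.02358110401696
scene camera_head 0.67 943 [196.38812301 235.9533404 ]
[(0.55, [609.0, -118.0, 129.0])]
scene focus 0.88 984 [196.62093496 236.24288618]
scene focus 0.4 601 [355.70881864 219.65224626]
[]
top camera_head 0.97 757 [216.5680317 184.2985469]
[(0.55, [606.0, -115.0, 128.0])]
top focus 0.61 774 [216.45994832 184.39534884]
[(0.89, [551.0, -134.0, 234.0])]
```

View pics/c.png

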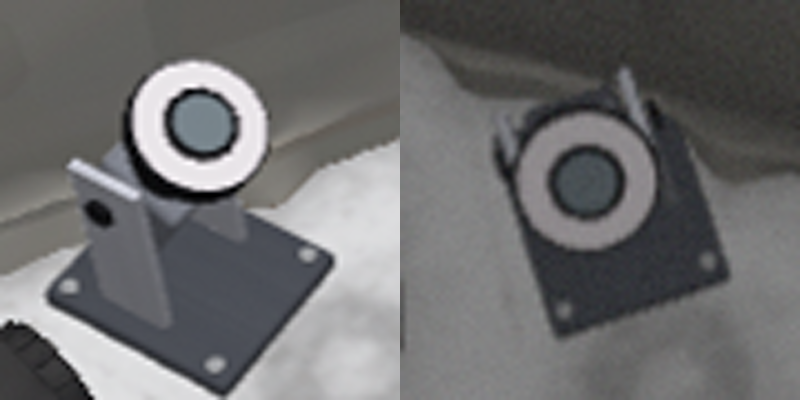

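Camera crops: the front glass centre is at scene (200.7,232.9) and top (217.4,186.6). The foot's front edge runs (211.4,217.4) to (245.6,205) in the top picture.

```bash
cat > cam.py <<'E'
from look import *
def ray(c,px):
    i=manip.camera_info(c);P=np.array(i['pose']);return P[:3,3],back([px],P,i,0)[0]
def glass():
    A,B=[],[]
    for c,px in(('scene',(200.7,232.9)),('top',(217.4,186.6))):
        o,e=ray(c,px);d=(e-o)/np.linalg.norm(e-o);M=np.eye(3)-np.outer(d,d);A.append(M);B.append(M@o)
    return np.linalg.solve(sum(A),sum(B))
E
python3 - <<'E'
from cam import *
print('tri',glass())
for c,px in(('scene',(200.7,232.9)),('top',(217.4,186.6))):
    i=manip.camera_info(c);print(back([px],np.array(i['pose']),i,130))
i=manip.camera_info('top')
for z in (6,10):
    b=back([[211.4,217.4],[245.6,205]],np.array(i['pose']),i,z);d=b[1]-b[0];print(b.round(),np.linalg.norm(d),np.degrees(np.arctan2(d[1],d[0]))+270)
E
```

```text
tri [ 606.58261488 -116.04465303  129.20862247]
[[ 606.10249017 -115.68752994  130.        ]]
[[ 606.23933349 -116.27361808  130.        ]]
[[ 571.  -86.    6.]
 [ 599. -162.    6.]] 81.42944777022869 200.805196466117
[[ 570.  -86.   10.]
 [ 599. -162.   10.]] 81.09925407942889 200.805196466117
```

```bash
python3 -m handwheel '[{"tx":0,"ty":0,"tz":0,"rx":0,"ry":0,"rz":-7,"grip":5},{"tx":0,"ty":0,"tz":0,"rx":0,"ry":0,"rz":-14,"grip":5},{"tx":0,"ty":0,"tz":0,"rx":0,"ry":0,"rz":-21,"grip":5},{"tx":0,"ty":0,"tz":0,"rx":0,"ry":0,"rz":-28,"grip":5},{"tx":0,"ty":0,"tz":0,"rx":0,"ry":0,"rz":-35,"grip":5}]'; python3 -c "
from bench import manip
print(manip.sense()['joint_pos'])"
```

```text
time_s: 3.32
tool_pos: [529.3, -349.0, 171.3]
tcp_rot: [0.905, 0.426, -0.0, 0.0]
force: [0.8, 0.2, 0.7]
gripper_width: 50.0
grasp_force: 0.0
[ 0.62565661  0.56431915 -0.19780249  1.8622596   0.1584211   0.73016116
 -0.35056418]
```

```bash
python3 -m handwheel '[{"tx":0,"ty":0,"tz":0,"rx":0,"ry":0,"rz":-7,"grip":5},{"tx":0,"ty":0,"tz":0,"rx":0,"ry":0,"rz":-14,"grip":5},{"tx":0,"ty":0,"tz":0,"rx":0,"ry":0,"rz":-21,"grip":5},{"tx":0,"ty":0,"tz":0,"rx":0,"ry":0,"rz":-28,"grip":5},{"tx":0,"ty":0,"tz":0,"rx":0,"ry":0,"rz":-35,"grip":5}]' >/dev/null; python3 -m handwheel '[{"tx":0,"ty":0,"tz":0,"rx":0,"ry":0,"rz":-7,"grip":5},{"tx":0,"ty":0,"tz":0,"rx":0,"ry":0,"rz":-14,"grip":5},{"tx":0,"ty":0,"tz":0,"rx":0,"ry":0,"rz":-21,"grip":5},{"tx":0,"ty":0,"tz":0,"rx":0,"ry":0,"rz":-28,"grip":5},{"tx":0,"ty":0,"tz":0,"rx":0,"ry":0,"rz":-35,"grip":5}]'>/dev/null; python3 -m handwheel '[{"tx":0,"ty":0,"tz":2,"rx":0,"ry":0,"rz":-7,"grip":5},{"tx":0,"ty":0,"tz":4,"rx":0,"ry":0,"rz":-14,"grip":5},{"tx":0,"ty":0,"tz":6,"rx":0,"ry":0,"rz":-20,"grip":5},{"tx":0,"ty":0,"tz":7,"rx":0,"ry":0,"rz":-20,"grip":5},{"tx":0,"ty":0,"tz":7,"rx":0,"ry":0,"rz":-20,"grip":5}]'
python3 - <<'E'
from look import *
im,P,i,T=wrist();print(T.round(3),manip.sense()['joint_pos'])
hsv=cv2.cvtColor(im,cv2.COLOR_RGB2HSV).astype(int);v=hsv[...,2]
y=(abs(hsv[...,0]-25)<8)&(hsv[...,1]>120)&(v>100)
n,L,st,ce=cv2.connectedComponentsWithStats(y.astype(np.uint8));k=1+np.argmax(st[1:,4]);print(st[k],ce[k])
x0,y0=(ce[k]-50).astype(int);print(x0,y0)
cv2.imwrite('pics/w3.png',cv2.resize(im[y0:y0+100,x0:x0+100],(600,600),interpolation=2)[...,::-1])
for th in(195,205,212):
    n,LL,s2,c2=cv2.connectedComponentsWithStats(((L==k)&(v>th)).astype(np.uint8));kk=1+np.argmax(s2[1:,4])
    r=cv2.minAreaRect(np.argwhere(LL==kk)[:,::-1].astype(np.float32));b=back(cv2.boxPoints(r),P,i,48)
    d=b[1]-b[0];print(th,r,b.mean(0).round(1),np.degrees(np.arctan2(d[1],d[0])),np.linalg.norm(d))
E
```

```text
time_s: 4.57
tool_pos: [528.0, -348.7, 98.9]
tcp_rot: [0.343, 0.939, 0.0, -0.002]
force: [-0.2, 0.9, -0.1]
gripper_width: 49.7
grasp_force: 0.0
[[-7.65000e-01  6.44000e-01 -3.00000e-03  5.28009e+02]
 [ 6.44000e-01  7.65000e-01  2.00000e-03 -3.48710e+02]
 [ 4.00000e-03 -0.00000e+00 -1.00000e+00  9.89270e+01]
 [ 0.00000e+00  0.00000e+00  0.00000e+00  1.00000e+00]] [ 0.86251465  0.71302616 -0.57216034  1.89246499  0.57535806  0.70782426
  0.82153922]
[270 207  35  39 891] [286.90460157 226.89225589]
236 176
195 ((287.0, 234.5), (21.0, 22.0), 90.0) [ 532.6 -346.3   48. ] 49.866921420646 15.397896534944863
205 ((287.5, 234.0), (20.0, 21.0), 90.0) [ 532.6 -345.8   48. ] 49.8668606136163 14.69798923078335
212 ((282.8379211425781, 229.25515747070312), (14.117732048034668, 25.494962692260742), 48.36646270751953) [ 527.7 -346.1   48. ] 93.028769260629 18.32871700866159
```

View pics/w3.png

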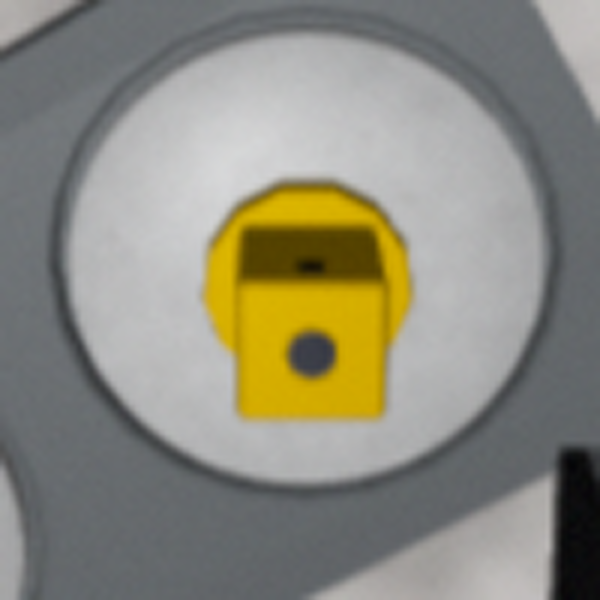

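The close crop shows the stem square to the picture, with its hole at (287.8,235), so the yaw is aligned. I'll correct by 2 to 5 mm and descend.

```bash
python3 -m handwheel '[{"tx":-0.2,"ty":0.5,"tz":1,"rx":0,"ry":0,"rz":0,"grip":5},{"tx":-0.2,"ty":0.5,"tz":3,"rx":0,"ry":0,"rz":0,"grip":5},{"tx":-0.2,"ty":0.5,"tz":5,"rx":0,"ry":0,"rz":0,"grip":5},{"tx":-0.2,"ty":0.5,"tz":6.5,"rx":0,"ry":0,"rz":0,"grip":5},{"tx":-0.2,"ty":0.5,"tz":7,"rx":0,"ry":0,"rz":0,"grip":5}]' 40; python3 -m handwheel '[{"tx":0,"ty":0,"tz":0,"rx":0,"ry":0,"rz":0,"grip":5},{"tx":0,"ty":0,"tz":0,"rx":0,"ry":0,"rz":0,"grip":5},{"tx":0,"ty":0,"tz":0,"rx":0,"ry":0,"rz":0,"grip":5}]' 40
```

```text
time_s: 5.03
tool_pos: [534.2, -346.0, 29.9]
tcp_rot: [0.342, 0.94, -0.0, -0.0]
force: [0.3, -0.2, 0.1]
gripper_width: 49.8
grasp_force: 0.0
time_s: 5.28
tool_pos: [534.9, -346.7, 32.5]
tcp_rot: [0.341, 0.94, -0.0, 0.001]
force: [-0.8, -0.8, 0.6]
gripper_width: 49.9
grasp_force: 0.0
```

```bash
for k in 1 2; do python3 -m handwheel '[{"tx":0,"ty":0,"tz":0,"rx":0,"ry":0,"rz":0,"grip":5}]'|sed -n 2p; done
python3 - <<'E'
from look import *
im,P,i,T=wrist();cv2.imwrite('pics/w4.png',im[...,::-1]);print(T[:3,3])
E
```

```text
tool_pos: [534.8, -346.8, 32.5]
tool_pos: [534.5, -346.9, 32.2]
[ 534.45971848 -346.87171275   32.21834477]
```

View pics/w4.png

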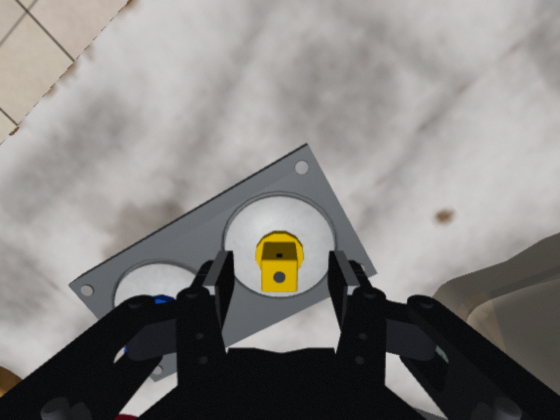

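The wrist view shows the stem at (280,265), midway between the fingers. I'll go 4 mm lower and close.

```bash
python3 -m handwheel '[{"tx":0.1,"ty":0,"tz":0.4,"rx":0,"ry":0,"rz":0,"grip":5},{"tx":0.1,"ty":0,"tz":0.4,"rx":0,"ry":0,"rz":0,"grip":3},{"tx":0.1,"ty":0,"tz":0.4,"rx":0,"ry":0,"rz":0,"grip":2.2},{"tx":0.1,"ty":0,"tz":0.4,"rx":0,"ry":0,"rz":0,"grip":1},{"tx":0.1,"ty":0,"tz":0.4,"rx":0,"ry":0,"rz":0,"grip":1}]' 50;python3 -m handwheel '[{"tx":0,"ty":0,"tz":0,"rx":0,"ry":0,"rz":0,"grip":1},{"tx":0,"ty":0,"tz":0,"rx":0,"ry":0,"rz":0,"grip":1},{"tx":0,"ty":0,"tz":0,"rx":0,"ry":0,"rz":0,"grip":1}]' 50
```

```text
time_s: 5.92
tool_pos: [533.3, -345.9, 27.3]
tcp_rot: [0.341, 0.94, -0.0, 0.0]
force: [0.0, 0.9, -0.4]
gripper_width: 16.6
grasp_force: 48.8
time_s: 6.17
tool_pos: [533.4, -345.8, 27.3]
tcp_rot: [0.341, 0.94, 0.0, 0.0]
force: [-0.2, -0.1, 1.8]
gripper_width: 16.8
grasp_force: 49.0
```

Gripped at a plausible width. Now lift.

```bash
python3 -m handwheel '[{"tx":0,"ty":0,"tz":-1,"rx":0,"ry":0,"rz":0,"grip":1},{"tx":0,"ty":0,"tz":-4,"rx":0,"ry":0,"rz":0,"grip":1},{"tx":0,"ty":0,"tz":-8,"rx":0,"ry":0,"rz":0,"grip":1},{"tx":0,"ty":0,"tz":-12,"rx":0,"ry":0,"rz":0,"grip":1},{"tx":0,"ty":0,"tz":-16,"rx":0,"ry":0,"rz":0,"grip":1}]';python3 -m handwheel '[{"tx":0,"ty":0,"tz":-3,"rx":0,"ry":0,"rz":0,"grip":1},{"tx":0,"ty":0,"tz":-6,"rx":0,"ry":0,"rz":0,"grip":1},{"tx":0,"ty":0,"tz":-8,"rx":0,"ry":0,"rz":0,"grip":1},{"tx":0,"ty":0,"tz":-8,"rx":0,"ry":0,"rz":0,"grip":1},{"tx":0,"ty":0,"tz":-8,"rx":0,"ry":0,"rz":0,"grip":1}]'
cat > goal.py <<'E'
from look import *
h=np.radians(201);zc=np.array([.5*np.cos(h),.5*np.sin(h),.866])
F=np.array([606.2,-116,130])+120*zc
def delta(off=17.3,target=None):
    s=manip.sense();Rt=R.from_quat(s['tcp_rot']);z=Rt.as_matrix()[:,2]
    ax=np.cross(z,-zc);a=np.arctan2(np.linalg.norm(ax),z@-zc)
    rv=ax/np.linalg.norm(ax)*a
    p=F+off*zc
    print('q',s['joint_pos'],'tcp',s['tool_pos'],'goal',p)
    print('shift cm',(Rt.inv().apply(p-s['tool_pos'])/10).round(2),'turn deg',np.degrees(Rt.inv().apply(rv)).round(1), 'grasp',s['grasp_force'])
    return Rt,p
E
python3 -c "
from goal import *
delta()"
```

```text
time_s: 6.58
tool_pos: [532.8, -345.4, 189.4]
tcp_rot: [0.341, 0.94, 0.0, -0.0]
force: [0.7, -0.4, 0.3]
gripper_width: 16.4
grasp_force: 48.8
time_s: 7.0
tool_pos: [533.4, -345.9, 268.9]
tcp_rot: [0.341, 0.94, -0.0, 0.001]
force: [-0.2, 0.2, -1.2]
gripper_width: 17.1
grasp_force: 48.8
q [ 0.94683793  0.53485484 -0.70112002  1.74602087  0.40085416  1.00612915
  0.97090375] tcp [ 533.42317356 -345.93465662  268.88189579] goal [ 542.10970372 -140.60195974  248.9018    ]
shift cm [12.51 16.31  1.97] turn deg [-26.2 -14.5   0. ] grasp 48.82889449596405
```

```bash
python3 -m handwheel '[{"tx":1.5,"ty":2,"tz":0,"rx":-3,"ry":-1.5,"rz":0,"grip":1},{"tx":3.5,"ty":4.6,"tz":0,"rx":-7,"ry":-4,"rz":0,"grip":1},{"tx":5.5,"ty":7.2,"tz":0,"rx":-11,"ry":-6,"rz":0,"grip":1},{"tx":7.5,"ty":9.8,"tz":0,"rx":-15,"ry":-8,"rz":0,"grip":1},{"tx":9,"ty":11.8,"tz":0,"rx":-18,"ry":-10,"rz":0,"grip":1}]'; python3 -m handwheel '[{"tx":0,"ty":0,"tz":0,"rx":0,"ry":0,"rz":0,"grip":1},{"tx":0,"ty":0,"tz":0,"rx":0,"ry":0,"rz":0,"grip":1}]' >/dev/null; python3 -c "
from goal import *
delta()"
```

```text
time_s: 7.42
tool_pos: [538.4, -195.3, 266.2]
tcp_rot: [0.335, 0.925, 0.119, 0.135]
force: [1.0, 0.4, -1.8]
gripper_width: 17.0
grasp_force: 48.8
q [ 1.04533298  0.4226329  -0.88445229  2.06653038  0.23928253  0.51091758
  0.93841354] tcp [ 538.20264432 -196.71217708  266.11401389] goal [ 542.10970372 -140.60195974  248.9018    ]
shift cm [3.66 3.9  2.45] turn deg [-8.3 -4.8 -0. ] grasp 48.907631635665894
```

```bash
python3 -m handwheel '[{"tx":1,"ty":1.1,"tz":0.6,"rx":-2.5,"ry":-1.5,"rz":0,"grip":1},{"tx":2.2,"ty":2.3,"tz":1.4,"rx":-5,"ry":-3,"rz":0,"grip":1},{"tx":3.2,"ty":3.4,"tz":2,"rx":-7.5,"ry":-4.3,"rz":0,"grip":1},{"tx":3.7,"ty":3.9,"tz":2.4,"rx":-8.3,"ry":-4.8,"rz":0,"grip":1},{"tx":3.7,"ty":3.9,"tz":2.4,"rx":-8.3,"ry":-4.8,"rz":0,"grip":1}]'; python3 -m handwheel '[{"tx":0,"ty":0,"tz":0,"rx":0,"ry":0,"rz":0,"grip":1},{"tx":0,"ty":0,"tz":0,"rx":0,"ry":0,"rz":0,"grip":1},{"tx":0,"ty":0,"tz":0,"rx":0,"ry":0,"rz":0,"grip":1},{"tx":0,"ty":0,"tz":0,"rx":0,"ry":0,"rz":0,"grip":1}]' >/dev/null
python3 - <<'E'
from goal import *
delta()
S=[]
for c in('scene','top','wrist'):
    S.append(manip.read_camera(c))
    for l in('lens_yellow_face','lens_yellow_grip','focus','lens_blue_grip'):
        print(c,l,[(round(d['p'],2),np.round(d['xyz']).tolist()) for d in manip.landmark_of(c,l)[:2]])
print('F',F)
a=S[0][130:310,90:330];b=S[2]
cv2.imwrite('pics/f.png',np.hstack([cv2.resize(a,(400,300),interpolation=2),cv2.resize(b,(400,300))])[...,::-1])
E
```

```text
time_s: 8.0
tool_pos: [542.3, -140.7, 248.9]
tcp_rot: [0.33, 0.908, 0.17, 0.196]
force: [-0.8, -0.2, -0.8]
gripper_width: 16.7
grasp_force: 48.9
q [ 1.03669609  0.42413262 -0.91884462  2.21899551  0.21963923  0.20905255
  0.908744  ] tcp [ 543.97040107 -141.96104547  250.74470157] goal [ 542.10970372 -140.60195974  248.9018    ]
shift cm [ 0.27 -0.08  0.1 ] turn deg [0.1 0.2 0. ] grasp 48.93066465854645
scene lens_yellow_face [(0.81, [556.0, -137.0, 237.0])]
scene lens_yellow_grip [(0.89, [536.0, -145.0, 253.0])]
scene focus []
scene lens_blue_grip [(0.61, [524.0, -428.0, 37.0])]
top lens_yellow_face [(0.77, [557.0, -141.0, 233.0])]
top lens_yellow_grip [(0.89, [539.0, -144.0, 260.0])]
top focus [(0.5, [607.0, -113.0, 127.0])]
top lens_blue_grip [(0.76, [522.0, -432.0, 36.0])]
wrist lens_yellow_face [(0.89, [552.0, -138.0, 232.0])]
wrist lens_yellow_grip []
wrist focus [(0.34, [607.0, -113.0, 133.0])]
wrist lens_blue_grip []
F [ 550.18517441 -137.50207697  233.92      ]
```

View pics/f.png

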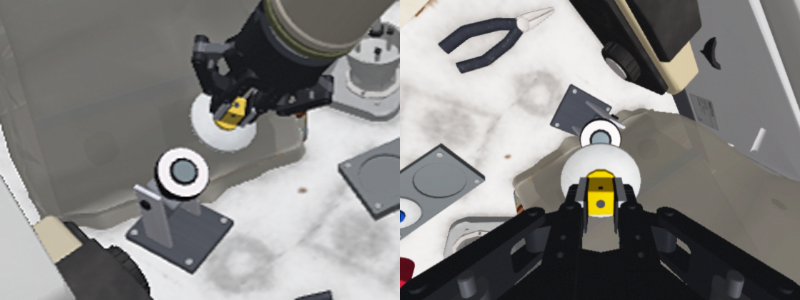

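The scene crop shows the lens held over the camera with its bare side towards it. The wrist crop shows stem and disc in line with the camera's ring. I'll trim the last 3 mm, check the lens's tilt in the grip by projecting its points, then hold.

```bash
python3 -m handwheel '[{"tx":0.3,"ty":-0.1,"tz":0.1,"rx":0,"ry":0,"rz":0,"grip":1},{"tx":0.3,"ty":-0.1,"tz":0.1,"rx":0,"ry":0,"rz":0,"grip":1},{"tx":0.3,"ty":-0.1,"tz":0.1,"rx":0,"ry":0,"rz":0,"grip":1},{"tx":0.3,"ty":-0.1,"tz":0.1,"rx":0,"ry":0,"rz":0,"grip":1},{"tx":0.3,"ty":-0.1,"tz":0.1,"rx":0,"ry":0,"rz":0,"grip":1}]' >/dev/null; python3 -m handwheel '[{"tx":0,"ty":0,"tz":0,"rx":0,"ry":0,"rz":0,"grip":1},{"tx":0,"ty":0,"tz":0,"rx":0,"ry":0,"rz":0,"grip":1},{"tx":0,"ty":0,"tz":0,"rx":0,"ry":0,"rz":0,"grip":1},{"tx":0,"ty":0,"tz":0,"rx":0,"ry":0,"rz":0,"grip":1}]'
python3 - <<'E'
from goal import *
delta()
im,P,i,T=wrist();M=np.linalg.inv(np.array(i['mount']))
pts=np.array([[0,0,-20.7],[32.5,0,7.3]]+[[32.5*np.cos(a),32.5*np.sin(a),7.3] for a in np.radians([60,120,90,-90])])
c=pts@M[:3,:3].T+M[:3,3];p,_=cv2.projectPoints(c,np.zeros(3),np.zeros(3),K(i),np.array(i['distortion']));p=p.reshape(-1,2);print(p.round(1).tolist())
for q in p:cv2.circle(im,tuple(np.round(q).astype(int).tolist()),2,(255,0,0),-1)
cv2.imwrite('pics/g.png',cv2.resize(im[170:330,180:380],(750,600),interpolation=2)[...,::-1])
E
```

```text
time_s: 9.83
tool_pos: [541.3, -139.9, 248.4]
tcp_rot: [0.33, 0.908, 0.17, 0.197]
force: [-0.6, -0.4, -0.6]
gripper_width: 16.9
grasp_force: 48.9
q [ 1.03265521  0.42315652 -0.91529274  2.22795133  0.22094756  0.19974836
  0.90618011] tcp [ 541.27925339 -139.8646295   248.43637222] goal [ 542.10970372 -140.60195974  248.9018    ]
shift cm [-0.12  0.01 -0.01] turn deg [ 0.1  0.2 -0. ] grasp 48.930519819259644
[[281.5, 286.7], [281.3, 204.2], [332.8, 232.8], [330.0, 285.3], [339.1, 259.8], [223.6, 259.9]]
```

View pics/g.png

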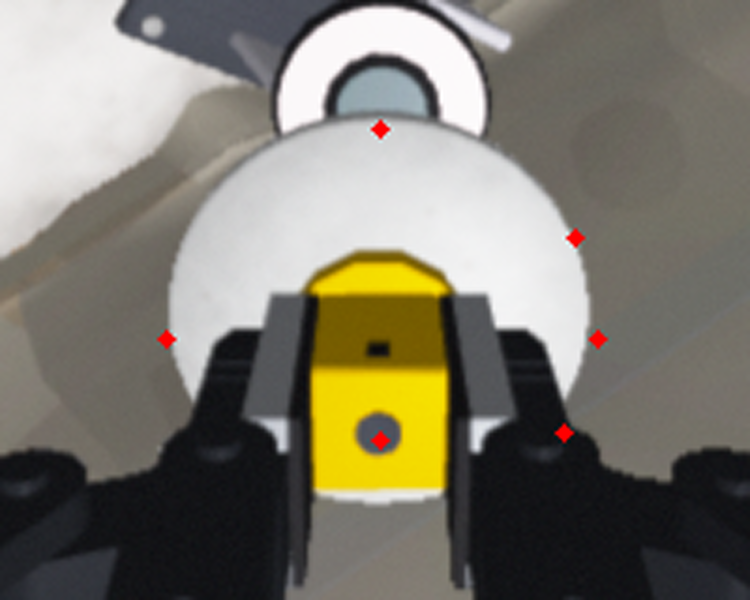

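The projected hole and rim points fall within about 3 px of the picture, so the lens sits straight in the grip and on the line of sight. Handing in.

```bash
python3 -c "
from bench import manip
print(manip.job_done())"
```

```text
the job is handed in; nothing more can be done
None
```

I handed the job in with the yellow-block lens still gripped by its block at about 49 N in front of the inspection camera; by my measurements it is within a few mm of the focus point and square to the line of sight, the blue lens is still in its seat, and no verdict was shown.

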